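Restock the needle display on the yarn-shop counter

TASK

Set up the counter display before the shop opens: press every loose knitting needle down past the sprung jaw of a clip on the needle rack, one needle to a clip, until it lies fully home at the bottom of both forks, about centred, with the jaw shut over it. Stand all three round tins upright on the narrow raised ledge, and do not tip over anything else on the counter.

Things in the scene. Friction and masses are not known exactly. Their poses are not given: they have to be found in the camera images.
- needle0: Plain beech knitting needle lying on the counter, 15 mm thick, 183 mm long, about 50 g: round shaft, tapered tip at +x, square 22 mm end knob at -x (it stops rolling). Origin on its axis at mid-length, near its centre of mass, about 9 mm above the counter when lying there (the knob end a little higher); x runs along it. Two or three of the needles are present; an absent one reads None.
- needle1: Plain beech knitting needle lying on the counter, 15 mm thick, 183 mm long, about 50 g: round shaft, tapered tip at +x, square 22 mm end knob at -x (it stops rolling). Origin on its axis at mid-length, near its centre of mass, about 9 mm above the counter when lying there (the knob end a little higher); x runs along it. Two or three of the needles are present; an absent one reads None.
- needle2: Plain beech knitting needle lying on the counter, 15 mm thick, 183 mm long, about 50 g: round shaft, tapered tip at +x, square 22 mm end knob at -x (it stops rolling). Origin on its axis at mid-length, near its centre of mass, about 9 mm above the counter when lying there (the knob end a little higher); x runs along it. Two or three of the needles are present; an absent one reads None.
- tin0: Plain metal round tin with a closed lid, 52 mm across, 36 mm high, about 100 g, standing on the counter. Origin at the centre of its underside, z up.
- tin1: Plain metal round tin with a closed lid, 52 mm across, 36 mm high, about 100 g, standing on the counter. Origin at the centre of its underside, z up.
- tin2: Plain metal round tin with a closed lid, 52 mm across, 36 mm high, about 100 g, standing on the counter. Origin at the centre of its underside, z up.
- seat0 (a point): Seat of one clip of the rack: where the axis of a fully home needle runs, midway between the clip's two forks, 65 mm above the counter. A seated needle lies along this frame's y (either way round), z is up. Before that the jaw's sloping nose overhangs the seat from +x; the needle is pressed straight down.
- seat1 (a point): Seat of one clip of the rack: where the axis of a fully home needle runs, midway between the clip's two forks, 65 mm above the counter. A seated needle lies along this frame's y (either way round), z is up. Before that the jaw's sloping nose overhangs the seat from +x; the needle is pressed straight down.
- seat2 (a point): Seat of one clip of the rack: where the axis of a fully home needle runs, midway between the clip's two forks, 65 mm above the counter. A seated needle lies along this frame's y (either way round), z is up. Before that the jaw's sloping nose overhangs the seat from +x; the needle is pressed straight down.
- jaw0 (a joint): Hinge angle (rad) of the steel jaw serving both forks of the clip of this number: 0 shut, held by a spring. A needle pressed straight down on its sloping nose swings it out by about 0.1; it snaps back to 0 over the needle once that is home. Pressing one in takes 8 to 15 N.
- jaw1 (a joint): Hinge angle (rad) of the steel jaw serving both forks of the clip of this number: 0 shut, held by a spring. A needle pressed straight down on its sloping nose swings it out by about 0.1; it snaps back to 0 over the needle once that is home. Pressing one in takes 8 to 15 N.
- jaw2 (a joint): Hinge angle (rad) of the steel jaw serving both forks of the clip of this number: 0 shut, held by a spring. A needle pressed straight down on its sloping nose swings it out by about 0.1; it snaps back to 0 over the needle once that is home. Pressing one in takes 8 to 15 N.
- rack: Dark needle rack, fixed: base 245 x 120 x 12 mm with three clips 75 mm apart along its x. Each clip has two forks 12 mm thick, 42 mm to either side along y; the 72 mm between them is open to 35 mm above the counter, room for fingers. Each fork: 17 mm wide saddle, fixed flared prong on its -x side (106 mm high), sprung steel jaw on its +x side (100 mm high). Origin under the centre, z up.
- ledge_top (a point): Centre of the top face of the narrow dark wooden ledge, 100 mm above the counter. The board is 240 mm long (along this frame's x) and 34 mm wide (along y), 14 mm thick, on two posts over a flat foot 90 mm wide: a tin overhangs it on both sides. The ledge is fixed.
- darner: Bystander: wooden darning mushroom, 56 mm across, 72 mm high, origin under its centre, z up.
- bead_jar: Bystander: lidded jar, 64 mm across, 85 mm high, origin under its centre, z up.
- spool: Bystander: empty wooden spool standing up, 40 mm across and 40 mm high, origin under its centre, z up.
- weight: Bystander: brass paperweight, 40 mm across, 28 mm high, origin under its centre, z up.
- mug: Bystander: white mug, 76 mm across, 85 mm high, origin under its centre, z up.
- bowl: Bystander: shallow bowl, 110 mm across, 40 mm high, origin under its centre, z up.
- cardbox: Bystander: cardboard box 45 x 80 x 30 mm, origin under its centre, z up.
Things that resemble listed ones, but are neither listed nor needed, are in the scene too. What is shaped like the needle2 but white or yellow is not meant.

How it is judged:
By the outcome, as a careful person would: the job done as asked, in the order asked, and still so for the second after the job is handed in, with the robot touching nothing.
Of needle0, needle1, needle2 only 2 to 3 are there at a start; the rules pass over those that are not, and their reading is None.
At some moment in a run one of needle0, needle1, needle2 may be knocked a few centimetres aside while the robot is not near it.
It also fails if it takes over 208 s, if anything falls off the work surface, if the arm or the gripper's body presses on something with over 40 N, if the wrist force passes 120 N, or if a joint passes its speed limit or range.

ROBOT

A 6-joint arm with a two-finger parallel gripper is mounted at the origin on the work surface. World frame = base frame: x ahead of the robot, y to its left, z up, the work surface at z = 0. Lengths are in mm, angles in rad, forces in N, time in s.
With the tool pointing down it reaches from about 325 to 900 mm from the base axis. Payload 6.1 kg.
Tool frame: the origin (TCP) lies between the finger pads; the fingertips stand 19 mm ahead of it and the grasp point (between the pads) is the TCP; z points along the fingers, y is the line along which they close (so a half turn about z gives the same grasp; the last joint's range is limited). The gripper opens to 87 mm and grips with 3 to 60 N. Pads are 19 mm wide; open, the fingers measure 117 mm over their backs; the gripper's body (75 mm by 190 mm) begins 51 mm behind the grasp point.
Start: joints at [-1.375, 0.22, 1.526, -0, 1.395, -0.126], TCP at [197.664, -592.912, 241.538] pointing down, gripper open.
Joint ranges: [-2.98, 2.98], [-0.91, 2.08], [0.09, 2.57], [-1.24, 4.39], [0.2, 2.65], [-2.68, 2.68]. Speed limits (rad/s): [2.57, 2.57, 3.01, 3.14, 3.14, 3.14].

INTERFACE

Orientations are given as a unit quaternion [x, y, z, w].
In Python, from plant import bot gives the robot as it stands. The module is installed in compiled form; this text tells all that it offers.
- The arm moves only by the shell command python3 -m jog 'ROWS' [FORCE]. ROWS is JSON, a list of rows, each a list of 5 numbers: the shift along the tool's x, y, z in cm, then the turn about the tool's z in units of 6 degrees (1.0 is 6 degrees), then the opening, from 0 (shut) to 1 (fully open). A call has 1 to 20 rows; each row is the pose to reach, as a shift and turn from the pose commanded when the call began, along the tool's axes at that moment; what a row does not reach only later rows make up. A row lasts 1/8 s, in which the tool goes at most 62.5 mm and 10.7 degrees, less where a joint would pass 70% of its speed; a pose out of reach is approached as far as the arm can. A call with a gripper value outside its range is refused whole. The fingers move at their own pace and stop on an object; FORCE is the grip in N (left out, the last holds). Time passes only in rows, so rows that repeat a pose let the fingers close. It gives the time, the measured TCP pose, the force, the opening and the grip force at its end, in the units of the state.
- bot.observe(): the state, without advancing time (a new reading comes with each control period).
- bot.camera(name): name is "scene" or "top" or "wrist"; returns the picture (400x640x3 uint8, blue, green, red); there is no depth.
- bot.calibration(name): a dict with "fx", "fy", "cx", "cy" (pixels), "D" ([k1, k2, p1, p2, k3] as OpenCV has them; the pictures are not rectified), "position" and "orientation" of the camera in the world. Camera axes: x right, y up, looking along -z (the intrinsics and any distortion apply to the point x, -y, -z); pixel columns grow to the right and rows downward; lengths in mm; the calibration is good to about 2 mm. A picture is of the moment at which its call begins: read the wrist's pose just before it. calibration takes no time and is no camera call; for the wrist camera it gives the pose at the moment of the call.
- bot.hand_in(): hands the job in; it is judged then, once.
The state is a dict: "t": time; "joint_pos": joint angles; "qd": joint speeds; "joint_torque": joint torques, N m; "tcp_pos": TCP position; "tool_rot": TCP orientation; "contact_force": force on the tool from outside, world axes, zero at the start; "wrist_torque": the same for the moment, N m; "grip_width": finger opening in mm; "gripper_force": force on a finger pad.
Only numpy, scipy, OpenCV 4.12 (cv2) and the standard library are available. Lean on these libraries where they do the work, as an engineer would, in place of code of your own. Each camera call takes 0.05 s, during which the arm holds its last target. There are 200 camera calls.

## Working session

There is one attempt and no reset: what is moved stays moved. The work goes in short steps, Python scripts to look and compute and a shell command to move; the robot and the scene stay as the last step left them, time stands still between calls to the robot, and variables do not carry over. Pictures are saved under pics/ and viewed, at most 14 in all, crops included, and the job is handed in when it is done.

```bash
mkdir -p pics; cat > h.py <<'E'
import numpy as np, cv2
from scipy.spatial.transform import Rotation as R
from plant import bot
def cal(n):
    c=bot.calibration(n); K=np.array([[c['fx'],0,c['cx']],[0,c['fy'],c['cy']],[0,0,1.]])
    return K,np.array(c['D'],float),np.array(c['position'],float),R.from_quat(c['orientation']).as_matrix()
def ray(c,uv):
    K,D,p,Rm=c; q=cv2.undistortPoints(np.array(uv,float).reshape(-1,1,2),K,D).reshape(-1,2)
    d=np.c_[q[:,0],-q[:,1],-np.ones(len(q))]@Rm.T
    return p,d/np.linalg.norm(d,axis=1)[:,None]
def onz(c,uv,z):
    p,d=ray(c,uv); return p+d*((z-p[2])/d[:,2])[:,None]
def tri(c1,u1,c2,u2):
    p,d=ray(c1,[u1]); q,e=ray(c2,[u2]); d=d[0];e=e[0]
    s=np.linalg.lstsq(np.c_[d,-e],q-p,rcond=None)[0]; a=p+d*s[0];b=q+e*s[1]
    return (a+b)/2,np.linalg.norm(a-b)
def proj(c,X):
    K,D,p,Rm=c; y=(np.array(X,float).reshape(-1,3)-p)@Rm
    return cv2.projectPoints((y*[1,-1,-1]).reshape(-1,1,3),np.zeros(3),np.zeros(3),K,D)[0].reshape(-1,2)
E
python3 - <<'E'
from h import *
for n in ['scene','top','wrist']:
    c=cal(n); im=bot.camera(n); cv2.imwrite(f'pics/{n}0.png',im); print(n,c[0][0,0],c[2].round(),c[3].round(2).tolist(),c[1])
s=bot.observe();print(s)
E
```

```text
scene 476.02457470760936 [1489. -429.  944.] [[0.32, -0.6, 0.73], [0.95, 0.18, -0.26], [0.02, 0.78, 0.63]] [-0.0827182  0.         0.         0.         0.       ]
top 419.51484043268283 [ 352.  -66. 1225.] [[0.01, 0.99, -0.15], [-1.0, 0.01, -0.01], [-0.0, 0.15, 0.99]] [0.01566271 0.         0.         0.         0.        ]
wrist 286.0594167792291 [ 270. -568.  383.] [[0.32, 0.91, 0.26], [-0.95, 0.3, 0.09], [-0.0, -0.28, 0.96]] [-0.03920779  0.          0.          0.          0.        ]
{'t': 0.15, 'joint_pos': array([-1.37508987e+00,  2.21087941e-01,  1.52733764e+00, -1.18326651e-05,
        1.39468233e+00, -1.26097550e-01]), 'qd': array([-0.00109724, -0.00375815, -0.00263853,  0.00100154,  0.0002429 ,
       -0.00147787]), 'joint_torque': array([ 1.44293055e-03, -4.95189929e+01, -3.87881684e+01,  6.99689286e-02,
        5.30609430e-02, -6.83331245e-05]), 'tcp_pos': array([ 197.58166128, -592.48157991,  240.66755107]), 'tool_rot': array([ 9.87082726e-01,  1.60209606e-01, -3.21840189e-05, -7.56966780e-04]), 'contact_force': array([-0.44572284, -0.68831065, -0.64705845]), 'wrist_torque': array([-0.05665246, -0.01152286, -0.03897352]), 'gripper_force': 0.0, 'grip_width': 87.18265378513453}
```

View pics/top0.png

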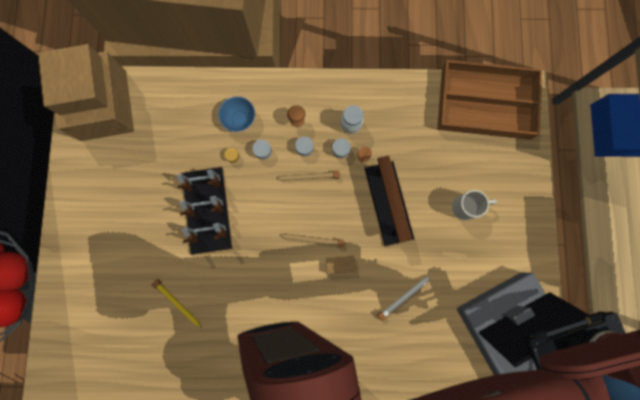

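View pics/scene0.png

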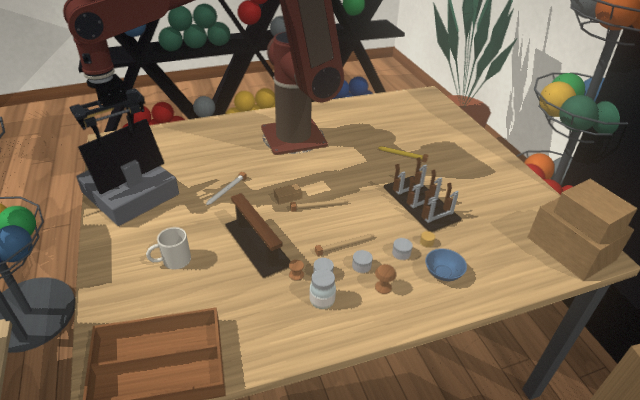

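Top view: needle candidates are beech at (308,176) and (312,240), white at (405,298) and yellow at (177,303). The two beech ones fit, and white and yellow are excluded. Tin-like things are at (262,149), (304,146), (341,148) and (352,118); the last is taller in the scene view (322,288), so it is the jar. The rack is at (206,208) and the ledge at (393,200).

```bash
python3 - <<'E'
from h import *
c=cal('top'); im=cv2.imread('pics/top0.png')
for n,uv,z in [('nA',(278,176),9),('nAk',(338,175),9),('nB',(281,236),9),('nBk',(343,243),9),('tin',(262,148),36),('tin',(304,145),36),('tin',(341,147),36),('jar',(352,116),85),('rack',(206,210),12),('ledgeA',(382,158),100),('ledgeB',(407,240),100),('spool',(364,153),40),('box',(343,265),30),('mug',(474,205),85),('darn',(296,115),72),('bowl',(237,114),40),('weight',(231,155),28)]:
    print(n,onz(c,[uv],z)[0].round())
cr=im[95:275,150:430]; cv2.imwrite('pics/crop1.png',cv2.resize(cr,(784,504),interpolation=cv2.INTER_CUBIC))
s=bot.observe(); T=R.from_quat(s['tool_rot']).as_matrix(); 
for tgt in [(480,20,330),(470,-130,330),(470,180,330)]: print(((np.array(tgt)-s['tcp_pos'])@T/10).round(2))
E
```

```text
nA [604.  62.   9.]
nAk [ 609. -115.    9.]
nB [427.  49.   9.]
nBk [ 409. -131.    9.]
tin [682. 108.  36.]
tin [692. -14.  36.]
tin [ 687. -122.   36.]
jar [ 764. -151.   85.]
rack [500. 269.  12.]
ledgeA [ 639. -232.  100.]
ledgeB [ 415. -296.  100.]
spool [ 669. -189.   40.]
box [ 347. -130.   30.]
mug [ 514. -484.   85.]
darn [770.   9.  72.]
bowl [783. 184.  40.]
weight [662. 200.  28.]
[ 46.17 -49.19  -8.85]
[ 40.47 -35.27  -8.87]
[ 50.28 -64.68  -8.83]
```

View pics/crop1.png

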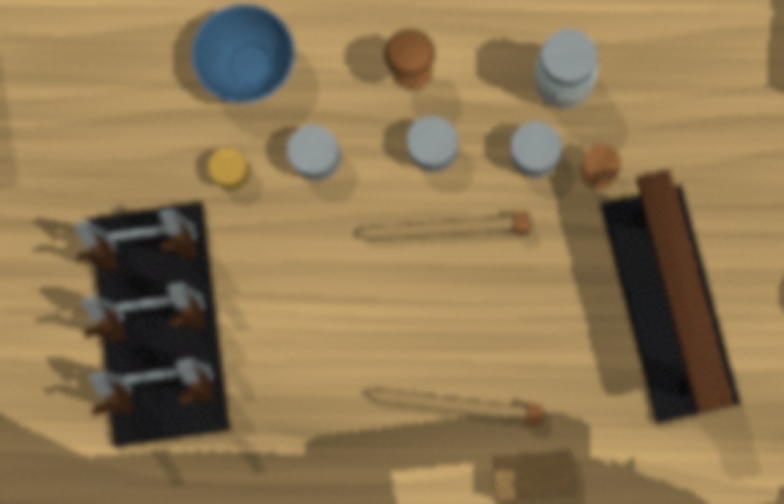

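The crop confirms the two beech needles, three tins and the brass weight at crop (228,168). Next I'll move to overhead viewpoints.

```bash
python3 -m jog '[[47.4,-53,-9,-12,0.6],[47.4,-53,-9,-12,0.6],[47.4,-53,-9,-12,0.6],[47.4,-53,-9,-12,0.6],[47.4,-53,-9,-12,0.6],[47.4,-53,-9,-12,0.6],[47.4,-53,-9,-12,0.6],[47.4,-53,-9,-12,0.6],[47.4,-53,-9,-12,0.6],[47.4,-53,-9,-12,0.6],[47.4,-53,-9,-12,0.6],[47.4,-53,-9,-12,0.6],[47.4,-53,-9,-12,0.6],[47.4,-53,-9,-12,0.6],[47.4,-53,-9,-12,0.6],[47.4,-53,-9,-12,0.6],[47.4,-53,-9,-12,0.6],[47.4,-53,-9,-12,0.6]]'
cat >> h.py <<'E'
import pickle
def shot(n,name):
    c=cal(n); im=bot.camera(n); cv2.imwrite(f'pics/{name}.png',im); pickle.dump(c,open(f'pics/{name}.pkl','wb')); return c,im
def load(name): return pickle.load(open(f'pics/{name}.pkl','rb')),cv2.imread(f'pics/{name}.png')
def to(tgt):
    s=bot.observe(); T=R.from_quat(s['tool_rot']).as_matrix()
    return ((np.array(tgt)-s['tcp_pos'])@T/10).round(2)
E
python3 - <<'E'
from h import *
shot('wrist','w1')
s=bot.observe();print(s['tcp_pos'],R.from_quat(s['tool_rot']).as_matrix().round(3).tolist(),to((480,-140,330)))
E
python3 -m jog '[[-6.2,0,0,0,0.6],[-12.5,0,0,0,0.6],[-18.7,0,0,0,0.6],[-20,0,0,0,0.6],[-20,0,0,0,0.6],[-20,0,0,0,0.6],[-20,0,0,0,0.6],[-20,0,0,0,0.6]]'
python3 - <<'E'
from h import *
shot('wrist','w2');shot('top','top1')
E
```

```text
t: 2.4
tcp_pos: [479.7, 59.5, 331.6]
tool_rot: [0.705, 0.71, 0.0, 0.0]
contact_force: [-0.4, -0.1, 0.1]
grip_width: 52.5
gripper_force: 0.0
[479.69862261  59.59799146 331.58915689] [[-0.007, 1.0, 0.0], [1.0, 0.007, 0.0], [0.0, 0.0, -1.0]] [-19.96  -0.11   0.16]
t: 3.45
tcp_pos: [481.4, -139.1, 331.7]
tool_rot: [0.704, 0.71, 0.0, 0.0]
contact_force: [0.2, -0.4, -0.6]
grip_width: 52.5
gripper_force: 0.0
```

View pics/w1.png

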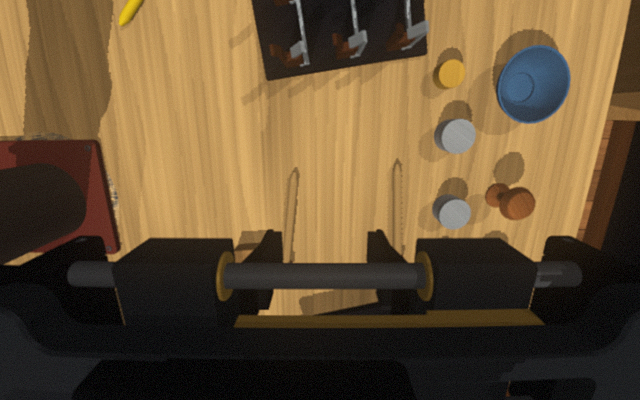

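View pics/w2.png

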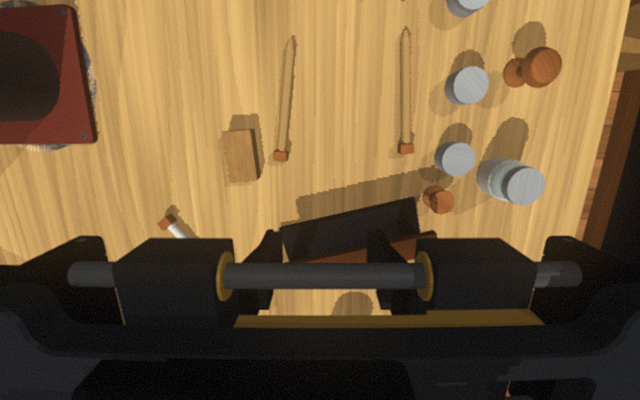

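Views w1 and w2: the two needles are clear in w2 at (406,28)-(406,148) and (292,40)-(280,156). The tins are at (468,88), (455,158) and (465,5), the spool at (438,198), the jar at (515,182) and the rack at the top of w1. I'll look over the rack next.

```bash
python3 -m jog '[[6.2,0,0,0,0.6],[12.5,0,0,0,0.6],[18.7,-2,0,0,0.6],[25,-4,0,0,0.6],[29,-4,0,0,0.6],[29,-4,0,0,0.6],[29,-4,0,0,0.6],[29,-4,0,0,0.6]]'
python3 -c "
from h import *
shot('wrist','w3')"
python3 -m jog '[[6,6,0,0,0.6],[6,10,0,0,0.6],[6,10,0,0,0.6],[6,10,0,0,0.6],[6,10,0,0,0.6]]'
python3 -c "
from h import *
shot('wrist','w4')
a=cv2.imread('pics/w3.png')[:250,150:550];b=cv2.imread('pics/w4.png')[:250,90:490]
cv2.imwrite('pics/rk.png',cv2.resize(np.vstack([a,b]),(800,1000))[:, :])
A=cv2.resize(a,(800,500),interpolation=cv2.INTER_CUBIC);B=cv2.resize(b,(800,500),interpolation=cv2.INTER_CUBIC)
cv2.imwrite('pics/rk3.png',A);cv2.imwrite('pics/rk4.png',B)"
```

```text
t: 4.55
tcp_pos: [439.3, 148.4, 331.5]
tool_rot: [0.705, 0.709, -0.0, 0.0]
contact_force: [-0.1, -0.6, 0.3]
grip_width: 52.0
gripper_force: 0.0
t: 5.22
tcp_pos: [538.1, 209.5, 332.7]
tool_rot: [0.705, 0.709, 0.001, 0.0]
contact_force: [0.0, -0.3, -0.2]
grip_width: 52.3
gripper_force: 0.0
```

View pics/rk3.png

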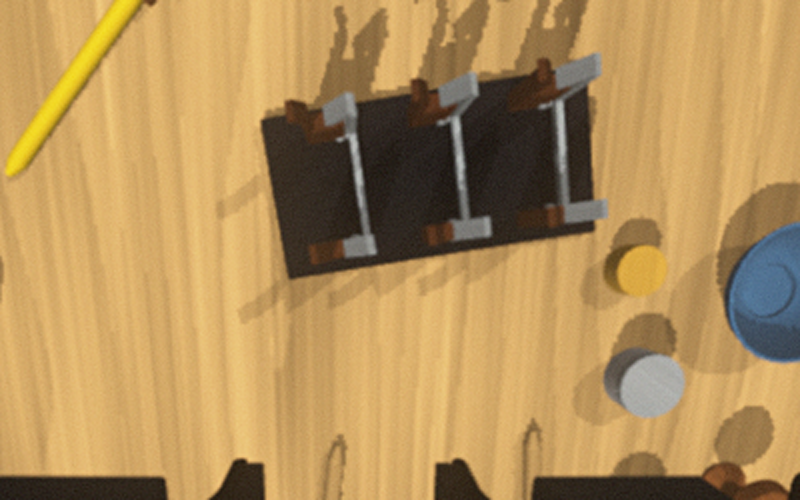

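View pics/rk4.png

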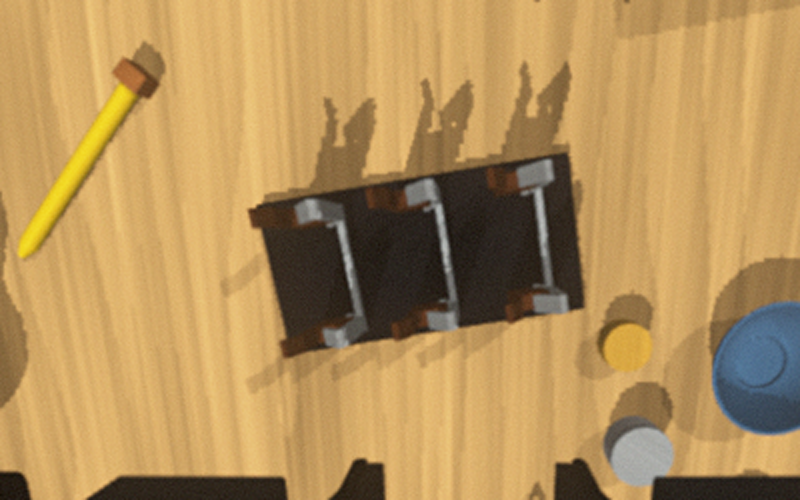

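The rack crops show the clips side by side along world +x (image right). The prongs (brown) are on the left and the steel jaws on the right, so rack +x is close to world +x. Jaw tops in w4's crop run from (330,210) to (545,300). Now I'll measure.

```bash
python3 - <<'E'
from h import *
c4,i4=load('w4');c3,i3=load('w3');c1,i1=load('w1');c2,i2=load('w2')
v=i4.max(2); m=(v<62).astype(np.uint8); m[205:]=0
n,l,st,_=cv2.connectedComponentsWithStats(m); k=1+st[1:,4].argmax(); print(st[k])
ys,xs=np.where(l==k); P=onz(c4,np.c_[xs,ys],12)[:,:2].astype(np.float32)
print('rect',cv2.minAreaRect(P))
f3=lambda p:(p[0]/2+150,p[1]/2); f4=lambda p:(p[0]/2+90,p[1]/2)
for n,a,b in [('jawUR',(600,75),(550,185)),('jawUR2',(598,56),(553,160)),('jawLR',(604,217),(566,312)),('jawLR2',(606,203),(568,291)),('BR',(593,232),(583,305)),('BL',(290,278),(289,352)),
 ('prongL lo-left',(310,252),(283,350)),('tin',(652,387),(641,453)),('wt',(642,270),(627,347))]:
    X,e=tri(c3,f3(a),c4,f4(b)); print(n,X.round(1),round(e,1))
for n,a,b in [('tipA',(398,160),(406,28)),('tipB',(294,168),(292,40))]:
    X,e=tri(c1,a,c2,b);print(n,X.round(1),round(e,1))
for n,p in [('A',(406,27)),('A',(406,154)),('B',(292.5,38)),('B',(279.5,161))]: print(n,onz(c2,[p],9)[0].round(1))
cv2.imwrite('pics/n2.png',cv2.resize(i2[20:170,240:490],(800,480),interpolation=cv2.INTER_CUBIC))
E
```

```text
[ 305   84   57   79 2868]
rect ((555.810791015625, 281.11334228515625), (74.30558013916016, 117.47660064697266), 10.957947731018066)
jawUR [587.  318.6 103.2] 2.2
jawUR2 [591.2 334.5  85.6] 0.5
jawLR [603.  239.   92.3] 1.0
jawLR2 [606.6 250.   81.6] 3.3
BR [633.2 232.1   2. ] 2.4
BL [392.5 194.5  17. ] 1.8
prongL lo-left [415.2 214.9 104.3] 2.3
tin [684.2 112.4  29.9] 3.6
wt [664.2 203.4  28.9] 0.2
tipA [602.   70.7  -1.1] 0.7
tipB [428.9  54.3 -10.7] 2.0
A [598.9  69.2   9. ]
A [ 613.8 -116.3    9. ]
B [432.7  52.2   9. ]
B [ 408.3 -129.9    9. ]
```

View pics/n2.png

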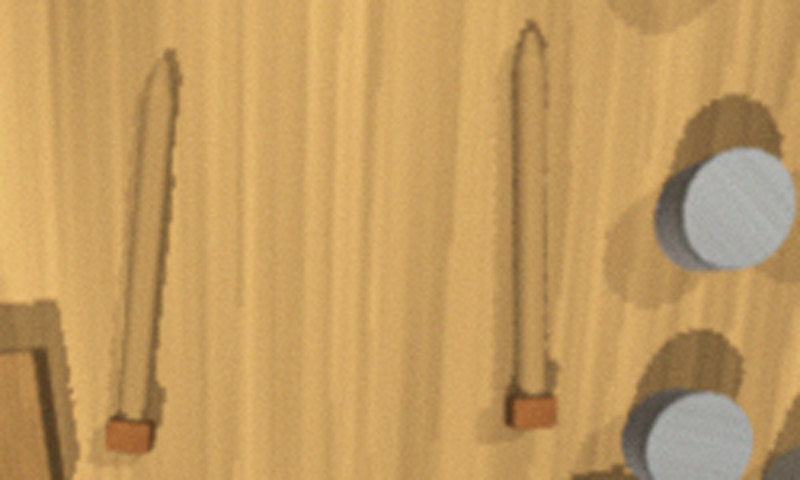

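The crop shows needle A from tip (530,22) to knob end (531,427) and needle B from (172,50) to (130,452). Next is the rack fit and the top-view cross-check.

```bash
python3 - <<'E'
from h import *
c4,i4=load('w4');c3,i3=load('w3');ct,it=load('top1')
for nm,c,i,lim in [('w4',c4,i4,(200,90,390)),('w3',c3,i3,(200,260,460)),('top1',ct,it,None)]:
    m=(i.max(2)<70).astype(np.uint8)
    if lim: m[lim[0]:]=0; m[:,:lim[1]]=0; m[:,lim[2]:]=0
    else:
        k=np.zeros_like(m);k[150:265,165:245]=1;m*=k
    m=cv2.morphologyEx(m,cv2.MORPH_OPEN,np.ones((3,3)))
    ys,xs=np.where(m); P=onz(c,np.c_[xs,ys],12)[:,:2].astype(np.float32)
    r=cv2.minAreaRect(P);print(nm,r); 
def t(a,b): return tri(c3,(a[0]/2+150,a[1]/2),c4,(b[0]/2+90,b[1]/2))
f4=lambda p:(p[0]/2+90,p[1]/2)
print(onz(c4,[f4(p) for p in [(263,205),(568,153),(583,305),(288,352)]],12).round(1))
# bars' ends
for n,a,b in [('b3u',(557,100),(538,190)),('b3l',(563,205),(546,288)),('b2u',(457,120),(437,207)),('b2l',(466,215),(450,303)),('b1u',(351,135),(340,222)),('b1l',(364,235),(357,315))]:
    X,e=t(a,b);print(n,X.round(1),round(e,1))
A=i4[70:190,200:390];cv2.imwrite('pics/rk4b.png',cv2.resize(A,(798,504),interpolation=cv2.INTER_CUBIC))
E
```

```text
w4 ((501.91986083984375, 271.8021545410156), (241.01380920410156, 117.52145385742188), 9.292806625366211)
w3 ((501.05364990234375, 271.42095947265625), (241.48825073242188, 117.18509674072266), 9.288084030151367)
top1 ((501.2456970214844, 270.7164001464844), (241.24234008789062, 126.54649353027344), 9.335025787353516)
[[378.8 309.9  12. ]
 [612.6 348.5  12. ]
 [630.5 234.3  12. ]
 [389.6 194.3  12. ]]
b3u [588.9 321.7  23.8] 2.1
b3l [597.3 249.4  31.2] 0.6
b2u [514.9 307.   32.1] 1.4
b2l [523.6 239.9  44.9] 2.9
b1u [440.1 297.1  22.2] 0.4
b1l [450.4 226.6  23.8] 0.1
```

View pics/rk4b.png

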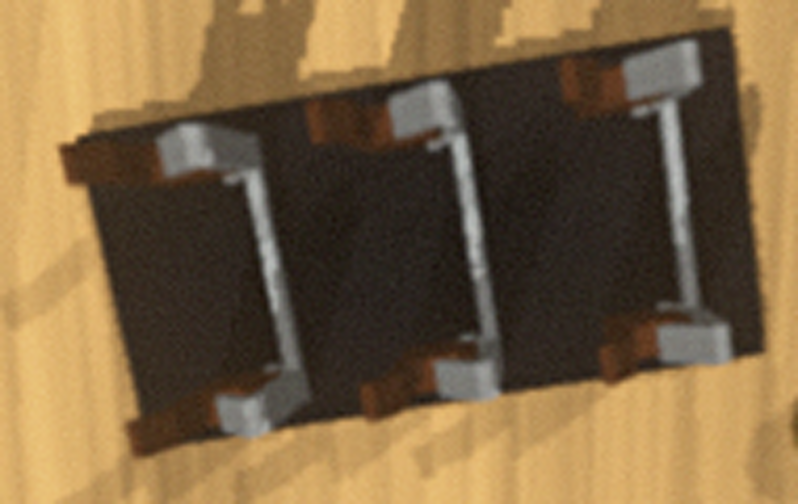

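Three views agree on the rack: centre about (501.5,271.5), angle 9.3°. Seats are at (427.5,259), (501.5,271.5) and (575.5,283.6). I'll take a closer look at needle A.

```bash
python3 -m jog '[[-6,2,0,0,0.4],[-12,4,0,0,0.4],[-18,6.7,2,0,0.4],[-24,6.7,5,0,0.4],[-30,6.7,9,0,0.4],[-32,6.7,13.3,0,0.4],[-32,6.7,13.3,0,0.4],[-32,6.7,13.3,0,0.4],[-32,6.7,13.3,0,0.4]]'
cat >> h.py <<'E'
def needle(c,i,k0,t0,z=9,zk=9):
    # k0,t0: guessed knob-end/tip px; returns world ends from px
    return onz(c,[k0],zk)[0],onz(c,[t0],z)[0]
E
python3 -c "
from h import *
c,i=shot('wrist','w5'); s=bot.observe(); print(s['tcp_pos'],c[2])
print(proj(c,[(613,-116,9),(599,69,9)]).round())"
```

```text
t: 6.4
tcp_pos: [609.3, -108.4, 201.5]
tool_rot: [0.704, 0.71, 0.001, 0.002]
contact_force: [0.3, 0.0, 0.8]
grip_width: 34.9
gripper_force: 0.0
[ 609.31890018 -108.32304689  201.33232635] [608.07129387 -31.40013205 343.87245647]
[[327. 191.]
 [315.  19.]]
```

View pics/w5.png

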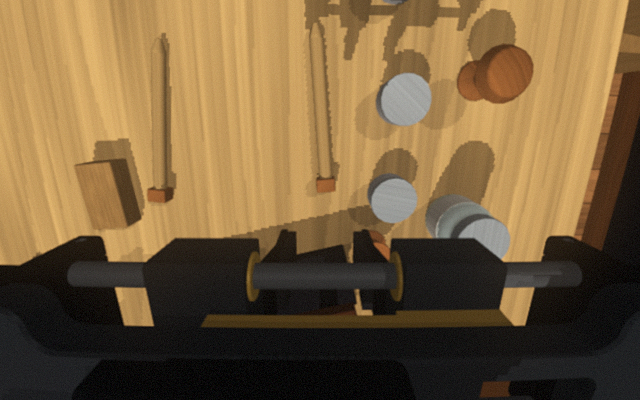

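w5 shows needle A from tip (317,23) to knob end (326,191), giving mid about (606.5,-25.5) and 3.5° of tilt. Descend and grasp.

```bash
python3 -m jog '[[4,-0.1,0,-0.5,0.4],[8.3,-0.2,3,-0.5,0.4],[8.3,-0.2,8,-0.5,0.4],[8.3,-0.2,12,-0.5,0.4],[8.3,-0.2,15,-0.5,0.4],[8.3,-0.2,16.5,-0.5,0.4],[8.3,-0.2,17.4,-0.5,0.4],[8.3,-0.2,17.9,-0.5,0.4],[8.3,-0.2,17.9,-0.5,0.4],[8.3,-0.2,17.9,-0.5,0.4],[8.3,-0.2,17.9,-0.5,0.0],[8.3,-0.2,17.9,-0.5,0.0],[8.3,-0.2,17.9,-0.5,0.0],[8.3,-0.2,17.9,-0.5,0.0],[8.3,-0.2,17.9,-0.5,0.0],[8.3,-0.2,17.9,-0.5,0.0],[8.3,-0.2,17.9,-0.5,0.0],[8.3,-0.2,17.9,-0.5,0.0]]' 50
python3 -c "
from h import *
s=bot.observe();print(s['tcp_pos'],s['tool_rot'])"
```

```text
t: 8.7
tcp_pos: [605.4, -26.3, 19.6]
tool_rot: [0.686, 0.728, 0.0, 0.0]
contact_force: [-0.6, -1.0, 1.7]
grip_width: 13.6
gripper_force: 50.0
[605.44636109 -26.27118057  19.63832912] [6.85569218e-01 7.28007446e-01 3.00889893e-05 6.44603795e-05]
```

```bash
python3 -m jog '[[0,0,-3,0,0],[0,0,-7,0,0],[2,0,-12,0,0],[8,0,-14,0,0],[14,0,-14,0,0],[20,-0.5,-14,-0.5,0],[26,-1,-14,-1,0],[31.1,-1.16,-14,-1,0],[31.1,-1.16,-14,-1,0],[31.1,-1.16,-14,-1,0],[31.1,-1.16,-14,-1,0],[31.1,-1.16,-14,-1,0]]'
python3 -c "
from h import *
c,i=shot('wrist','w6'); s=bot.observe(); print(s['tcp_pos'],s['tool_rot'],s['grip_width'])
d=np.array([-.1616,.9869,0]);S=np.array([575.5,283.6,0])
print('seat tips axis',proj(c,[S+d*a+[0,0,z] for z in(65,148) for a in(42,92)]).round())
ct,it=shot('top','top2'); cv2.imwrite('pics/w6c.png',np.vstack([cv2.resize(i[:260,180:480],(690,598))]))"
```

```text
t: 10.2
tcp_pos: [575.6, 282.2, 159.5]
tool_rot: [0.647, 0.762, -0.0, 0.0]
contact_force: [0.4, -0.7, -0.8]
grip_width: 13.8
gripper_force: 50.0
[575.53832173 282.33601548 159.59487298] [ 6.47197734e-01  7.62322170e-01 -1.46969518e-06  4.40087198e-05] 13.882466189976737
seat tips axis [[324. 160.]
 [324.  97.]
 [324. 181.]
 [324.  85.]]
```

View pics/w6c.png

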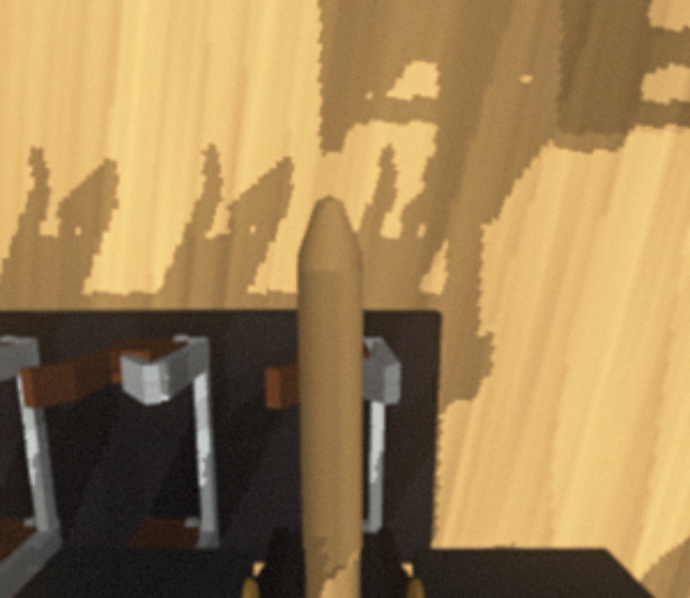

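The needle tip is at crop (330,200), on the expected seat axis. Press down gradually.

```bash
python3 -m jog '[[0,0,3,0,0],[0,0,5,0,0],[0,0,5.5,0,0],[0,0,6,0,0],[0,0,6.4,0,0],[0,0,6.8,0,0],[0,0,6.8,0,0]]'; python3 -m jog '[[0,0,0.3,0,0],[0,0,0.6,0,0],[0,0,0.9,0,0],[0,0,1.2,0,0],[0,0,1.2,0,0]]';python3 -m jog '[[0,0,0.2,0,0],[0,0,0.4,0,0],[0,0,0.4,0,0],[0,0,0.4,0,0]]'
```

```text
t: 11.18
tcp_pos: [574.9, 283.7, 91.8]
tool_rot: [0.646, 0.763, -0.0, -0.0]
contact_force: [-2.2, 0.2, 1.9]
grip_width: 13.5
gripper_force: 50.0
t: 11.8
tcp_pos: [574.5, 283.3, 78.3]
tool_rot: [0.647, 0.763, -0.001, -0.0]
contact_force: [-1.8, -0.5, -2.8]
grip_width: 13.6
gripper_force: 50.0
t: 12.3
tcp_pos: [575.5, 283.5, 75.6]
tool_rot: [0.647, 0.763, 0.0, 0.0]
contact_force: [-0.3, -0.6, -2.9]
grip_width: 13.7
gripper_force: 50.0
```

```bash
python3 -m jog '[[0,0,0.1,0,0],[0,0,0.2,0,0],[0,0,0.2,0,0]]';python3 -m jog '[[0,0,0.1,0,0],[0,0,0.2,0,0],[0,0,0.2,0,0]]'
```

```text
t: 12.68
tcp_pos: [575.7, 283.5, 75.3]
tool_rot: [0.646, 0.763, 0.0, 0.0]
contact_force: [-4.4, -2.2, 8.7]
grip_width: 13.4
gripper_force: 50.0
t: 13.05
tcp_pos: [575.7, 283.6, 75.1]
tool_rot: [0.646, 0.763, 0.0, 0.0]
contact_force: [-8.9, -4.9, 18.6]
grip_width: 13.6
gripper_force: 50.0
```

```bash
python3 -m jog '[[0,0,-0.2,0,0],[0,0,-0.2,0,0.35],[0,0,-0.2,0,0.35],[0,0,-0.2,0,0.35],[0,0,-0.2,0,0.35],[0,0,-3,0,0.35],[0,0,-7,0,0.35],[0,0,-12,0,0.35],[0,0,-12,0,0.35],[0,0,-12,0,0.35]]'
python3 -c "
from h import *
shot('wrist','w7')"
python3 -m jog '[[-6,-3,-12,0,0.4],[-12,-6,-12,0,0.4],[-18,-9,-12,0,0.4],[-23,-12,-12,0.7,0.4],[-28,-15,-12,1.4,0.4],[-33,-18,-12,2,0.4],[-37.5,-21,-12,2.7,0.4],[-37.5,-21,-12,2.7,0.4],[-37.5,-21,-12,2.7,0.4],[-37.5,-21,-12,2.7,0.4],[-37.5,-21,-12,2.7,0.4]]'
python3 -c "
from h import *
c,i=shot('wrist','w8'); s=bot.observe(); print(s['tcp_pos'],s['tool_rot'])
print(proj(c,[(408,-130,9),(432,52,9)]).round())
cv2.imwrite('pics/v8.png',np.hstack([cv2.resize(load('w7')[1][:260,180:480],(400,347)),cv2.resize(i[:260,180:480],(400,347))]))"
```

```text
t: 14.3
tcp_pos: [574.9, 283.4, 191.1]
tool_rot: [0.647, 0.763, -0.0, -0.0]
contact_force: [-0.4, -0.3, 0.0]
grip_width: 30.8
gripper_force: 0.0
t: 15.72
tcp_pos: [429.7, -119.8, 310.9]
tool_rot: [0.747, 0.665, -0.0, -0.001]
contact_force: [0.5, 1.3, 0.3]
grip_width: 34.7
gripper_force: 0.0
[ 429.74427312 -119.79862187  311.06538166] [ 7.46931846e-01  6.64900417e-01 -7.81328694e-05 -4.96921735e-04]
[[312. 177.]
 [312.  50.]]
```

View pics/v8.png

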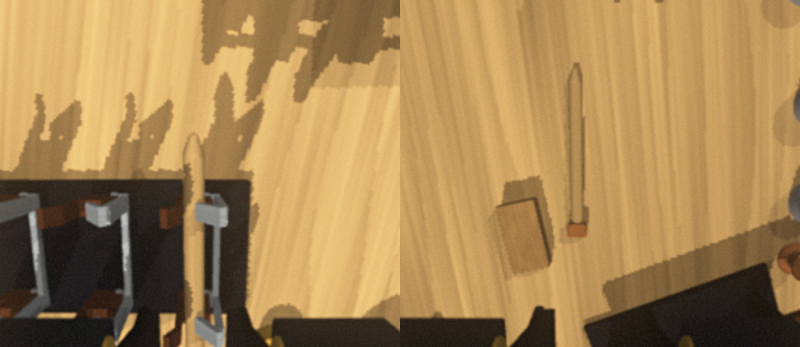

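Left panel: needle A is seated with the jaw nose over it. Right panel: needle B from tip (312,50) to knob end (313,177), as predicted. Grasp B.

```bash
python3 -m jog '[[4,-1,4,0.1,0.4],[7.9,-1.9,9,0.1,0.4],[7.9,-1.9,14,0.1,0.4],[7.9,-1.9,19,0.1,0.4],[7.9,-1.9,24,0.1,0.4],[7.9,-1.9,27,0.1,0.4],[7.9,-1.9,28.5,0.1,0.4],[7.9,-1.9,29.1,0.1,0.4],[7.9,-1.9,29.1,0.1,0.4],[7.9,-1.9,29.1,0.1,0.4],[7.9,-1.9,29.1,0.1,0.0],[7.9,-1.9,29.1,0.1,0.0],[7.9,-1.9,29.1,0.1,0.0],[7.9,-1.9,29.1,0.1,0.0],[7.9,-1.9,29.1,0.1,0.0],[7.9,-1.9,29.1,0.1,0.0],[7.9,-1.9,29.1,0.1,0.0]]' 50
python3 -c "
from h import *
s=bot.observe();q=s['tool_rot'];p=s['tcp_pos'];print(p,q,np.degrees(2*np.arctan2(q[1],q[0])));print(to((427.5,259.4,p[2]+140)),to((501.5,271.5,p[2]+140)))"
```

```text
t: 17.9
tcp_pos: [420.1, -40.3, 20.7]
tool_rot: [0.751, 0.66, 0.0, 0.0]
contact_force: [-0.7, -0.1, 4.5]
grip_width: 13.3
gripper_force: 50.0
[420.11651928 -40.25941899  20.73902947] [7.51045866e-01 6.60250007e-01 8.26489416e-05 1.70656326e-04] 82.63788688561381
[ 29.81  -3.1  -14.  ] [ 31.96   4.08 -14.  ]
```

```bash
python3 -m jog '[[0,0,-3,0,0],[0,0,-7,0,0],[2,0,-12,0,0],[8,0,-14,-0.7,0],[14,-1,-14,-1.4,0],[20,-2,-14,-2,0],[26,-2.6,-14,-2.8,0],[29.8,-3.1,-14,-2.8,0],[29.8,-3.1,-14,-2.8,0],[29.8,-3.1,-14,-2.8,0],[29.8,-3.1,-14,-2.8,0],[29.8,-3.1,-14,-2.8,0]]'
python3 -c "
from h import *
c,i=shot('wrist','w9'); s=bot.observe();q=s['tool_rot']; print(s['tcp_pos'],np.degrees(2*np.arctan2(q[1],q[0])),s['grip_width'])
d=np.array([-.1616,.9869,0]);S=np.array([427.5,259.4,0])
print('tip axis',proj(c,[S+d*92+[0,0,149]]).round())
cv2.imwrite('pics/w9c.png',cv2.resize(i[:260,180:480],(600,520)))"
```

```text
t: 19.4
tcp_pos: [427.6, 258.4, 160.5]
tool_rot: [0.647, 0.762, -0.0, 0.0]
contact_force: [-0.6, -0.1, -0.6]
grip_width: 13.7
gripper_force: 50.0
[427.62222233 258.47132296 160.59934794] 99.34864368737423 13.6321462794466
tip axis [[324.  85.]]
```

View pics/w9c.png

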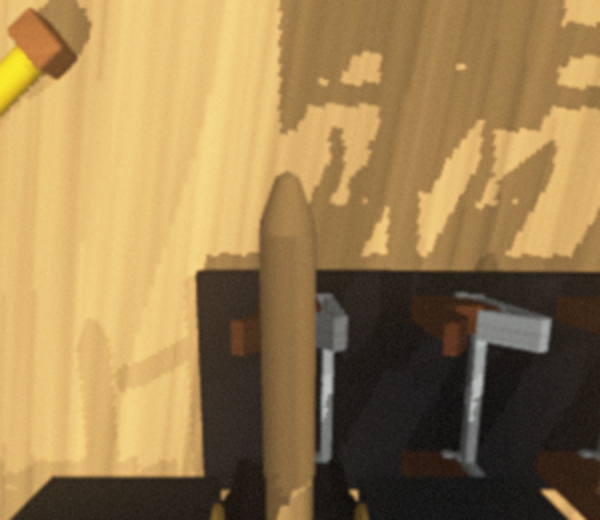

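The tip is at crop (287,174), which is full (323.5,87), on axis. Press it in the same way.

```bash
python3 -m jog '[[0,0,3,0,0],[0,0,5,0,0],[0,0,5.5,0,0],[0,0,6,0,0],[0,0,6.4,0,0],[0,0,6.8,0,0],[0,0,7.1,0,0],[0,0,7.4,0,0],[0,0,7.7,0,0],[0,0,8,0,0],[0,0,8,0,0]]'; python3 -m jog '[[0,0,0.2,0,0],[0,0,0.4,0,0],[0,0,0.5,0,0],[0,0,0.5,0,0]]';python3 -m jog '[[0,0,0.1,0,0],[0,0,0.2,0,0],[0,0,0.2,0,0]]'
```

```text
t: 20.82
tcp_pos: [426.6, 259.1, 79.6]
tool_rot: [0.647, 0.763, -0.001, -0.0]
contact_force: [-2.4, -0.2, -2.1]
grip_width: 13.4
gripper_force: 50.0
t: 21.32
tcp_pos: [427.9, 259.4, 76.5]
tool_rot: [0.646, 0.763, 0.0, 0.0]
contact_force: [-3.8, -2.4, 6.3]
grip_width: 13.8
gripper_force: 50.0
t: 21.7
tcp_pos: [428.0, 259.4, 76.3]
tool_rot: [0.646, 0.763, 0.0, 0.0]
contact_force: [-10.5, -4.8, 20.3]
grip_width: 13.7
gripper_force: 50.0
```

```bash
python3 -m jog '[[0,0,-0.2,0,0],[0,0,-0.2,0,0.35],[0,0,-0.2,0,0.35],[0,0,-0.2,0,0.35],[0,0,-0.2,0,0.35],[0,0,-3,0,0.35],[0,0,-7,0,0.35],[0,0,-12,0,0.35],[0,0,-18,0,0.35],[0,0,-25,0,0.35],[0,0,-25,0,0.35],[0,0,-25,0,0.35]]'
python3 -c "
from h import *
shot('wrist','w10');shot('top','top3')"
python3 -m jog '[[-6,0,-25,0,0.8],[-12,-0.5,-25,0,0.8],[-18,-1,-25,0,0.8],[-24,-1.5,-25,0,0.8],[-30,-2,-25,0,0.8],[-36,-2.5,-25,0,0.8],[-42,-3,-25,0.5,0.8],[-48,-3.6,-25,1,0.8],[-54,-3.6,-25,1.6,0.8],[-60,-3.6,-25,1.6,0.8],[-66.2,-3.6,-25,1.6,0.8],[-66.2,-3.6,-25,1.6,0.8],[-66.2,-3.6,-25,1.6,0.8],[-66.2,-3.6,-25,1.6,0.8],[-66.2,-3.6,-25,1.6,0.8]]'
python3 -c "
from h import *
shot('wrist','w11');print(bot.observe()['tcp_pos'])"
python3 -m jog '[[6,6,0,0,0.8],[10,9,0,0,0.8],[10,9,0,0,0.8],[10,9,0,0,0.8],[10,9,0,0,0.8]]'
python3 - <<'E'
from h import *
shot('wrist','w12');print(bot.observe()['tcp_pos'])
t=load('top3')[1]; a=cv2.resize(t[60:400,:],(560,300));
w10=cv2.resize(load('w10')[1][:260,:],(400,300))
W=[cv2.resize(load(n)[1][:250],(400,300)) for n in('w11','w12')]
b=np.hstack([cv2.resize(t[60:400],(400,300)),w10]); cv2.imwrite('pics/mos.png',np.vstack([b,np.hstack(W)]))
E
```

```text
t: 23.2
tcp_pos: [427.5, 259.4, 323.6]
tool_rot: [0.647, 0.763, 0.0, 0.0]
contact_force: [0.4, -0.1, -0.9]
grip_width: 30.6
gripper_force: 0.0
t: 25.18
tcp_pos: [500.6, -399.1, 572.1]
tool_rot: [0.708, 0.706, 0.0, -0.001]
contact_force: [-0.3, 0.5, 0.3]
grip_width: 69.7
gripper_force: 0.0
[ 500.58170641 -398.59950692  573.07720883]
t: 25.85
tcp_pos: [589.8, -300.4, 574.1]
tool_rot: [0.708, 0.706, -0.0, 0.0]
contact_force: [0.6, -0.3, -0.4]
grip_width: 69.9
gripper_force: 0.0
[ 589.72442292 -300.7928948   573.95356683]
```

View pics/mos.png

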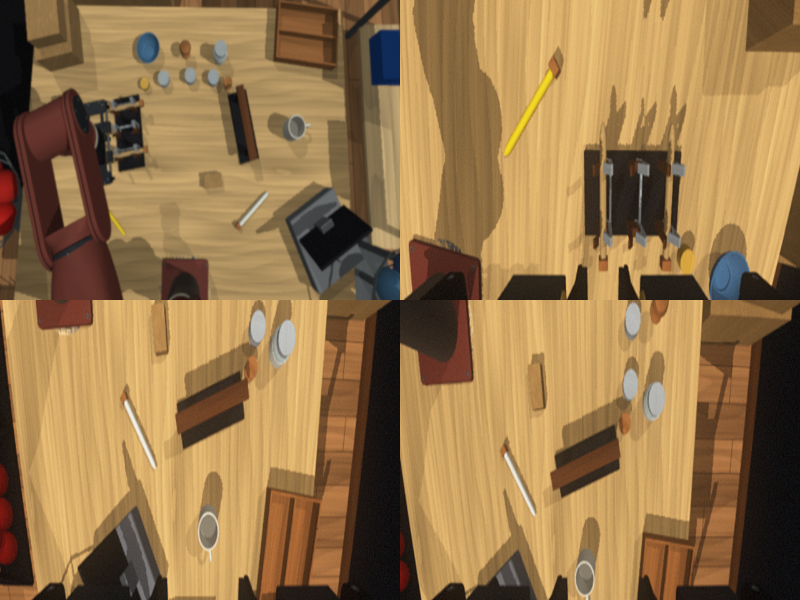

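The mosaic shows both beech needles in the outer clips under the jaws (top right), and no third beech needle anywhere. Only two are present. The ledge lies clear and the tins are still standing. From here I measure with masks only, from lower viewpoints.

```bash
python3 -m jog '[[-4,-5,5,0,0.8],[-4,-5,10,0,0.8],[-4,-5,15,0,0.8],[-4,-5,20,0,0.8],[-4,-5,24.4,0,0.8],[-4,-5,24.4,0,0.8],[-4,-5,24.4,0,0.8],[-4,-5,24.4,0,0.8]]'
python3 -c "
from h import *
shot('wrist','w13');print(bot.observe()['tcp_pos'])"
python3 -m jog '[[-5,0,0,0,0.8],[-8,0,0,0,0.8],[-8,0,0,0,0.8],[-8,0,0,0,0.8]]'
python3 - <<'E'
from h import *
shot('wrist','w14')
for n in ('w13','w14'):
    c,i=load(n); print(n,c[2].round(1))
    L=np.array([527,-264,100.]); uv=proj(c,[L])[0]; u,v=uv.round().astype(int); print(uv,i[v-2:v+3,u-2:u+3].reshape(-1,3).mean(0))
    h=cv2.cvtColor(i,cv2.COLOR_BGR2HSV); print(h[v,u]); 
    d=np.linalg.norm(i.astype(float)-i[v-2:v+3,u-2:u+3].reshape(-1,3).mean(0),axis=2)
    m=(d<30).astype(np.uint8); m=cv2.morphologyEx(m,cv2.MORPH_OPEN,np.ones((5,5)))
    k,l,st,_=cv2.connectedComponentsWithStats(m); k=l[v,u]; print(st[k]); ys,xs=np.where(l==k)
    for z in (100,): 
        P=onz(c,np.c_[xs,ys],z)[:,:2].astype(np.float32); print(z,cv2.minAreaRect(P))
    px=cv2.boxPoints(cv2.minAreaRect(np.c_[xs,ys].astype(np.float32))); print(px.round())
E
```

```text
t: 26.9
tcp_pos: [541.3, -340.8, 333.0]
tool_rot: [0.708, 0.706, 0.0, 0.003]
contact_force: [-0.5, -0.4, -1.0]
grip_width: 69.6
gripper_force: 0.0
[ 541.31458145 -340.58387858  332.57076283]
t: 27.45
tcp_pos: [540.7, -419.4, 330.4]
tool_rot: [0.708, 0.706, 0.0, 0.0]
contact_force: [0.2, 0.5, 0.3]
grip_width: 69.7
gripper_force: 0.0
w13 [ 541.1 -263.5  475.2]
[312.10041979 117.91803394] [ 32.72  59.8  101.48]
[ 11 172 105]
[ 223   79  185   72 5035]
100 ((529.4784545898438, -261.8050537109375), (236.73577880859375, 34.251983642578125), 14.123515129089355)
[[221. 126.]
 [404.  78.]
 [411. 105.]
 [229. 154.]]
w14 [ 540.8 -342.5  472.8]
[312.37847818  50.37490507] [ 32.44  58.16 101.76]
[ 11 178  99]
[ 218   10  185   79 5538]
100 ((524.8681030273438, -263.6468200683594), (227.62464904785156, 35.182762145996094), 14.156392097473145)
[[216.  60.]
 [401.   8.]
 [410.  39.]
 [225.  91.]]
```

```bash
python3 - <<'E'
from h import *
a,_=load('w13');b,_=load('w14')
for p,q in [((221,126),(216,60)),((404,78),(401,8)),((411,105),(410,39)),((229,154),(225,91))]:
    X,e=tri(a,p,b,q);print(X.round(1),round(e,1))
E
python3 -m jog '[[6,2,0,0,0.8],[12,4,0,0,0.8],[18,7.9,0,0,0.8],[24,7.9,0,0,0.8],[30,7.9,0,0,0.8],[32,7.9,0,0,0.8],[32,7.9,0,0,0.8],[32,7.9,0,0,0.8],[32,7.9,0,0,0.8]]'
python3 -c "
from h import *
shot('wrist','w15')"
python3 -m jog '[[6,0,0,0,0.8],[12,0,0,0,0.8],[14,0,0,0,0.8],[14,0,0,0,0.8],[14,0,0,0,0.8],[14,0,0,0,0.8]]'
cat >> h.py <<'E'
def greys(c,i,z=36,lim=235,thr=45,sat=60):
    h=cv2.cvtColor(i,cv2.COLOR_BGR2HSV); m=((h[...,1]<sat*1.5)&(h[...,2]>110)&(h[...,0]>60)).astype(np.uint8); m[lim:]=0
    m=cv2.morphologyEx(m,cv2.MORPH_OPEN,np.ones((3,3))); out=[]
    for q in cv2.findContours(m,cv2.RETR_EXTERNAL,cv2.CHAIN_APPROX_NONE)[0]:
        if cv2.contourArea(q)<300: continue
        P=onz(c,q[:,0],z)[:,:2].astype(np.float32); (x,y),r=cv2.minEnclosingCircle(P); e=cv2.fitEllipse(P)
        out.append((round(x,1),round(y,1),round(r,1),np.round(e[0],1).tolist(),np.round(e[1],1).tolist(),q[:,0].mean(0).round(1).tolist()))
    return out
E
python3 - <<'E'
from h import *
shot('wrist','w16')
for n in('w15','w16'):
    c,i=load(n); u,v=proj(c,[(684,-14,36)])[0].astype(int); print(n,c[2].round(),u,v,cv2.cvtColor(i,cv2.COLOR_BGR2HSV)[max(v,0),u])
    for o in greys(c,i): print(o)
E
```

```text
[ 410.  -273.2   98.4] 0.3
[ 635.1 -217.4  100.2] 10.1
[ 649.4 -248.4   91.5] 8.5
[ 417.7 -309.    99. ] 1.1
t: 28.62
tcp_pos: [620.1, -101.6, 329.4]
tool_rot: [0.709, 0.705, -0.0, 0.0]
contact_force: [-0.2, 0.5, -0.2]
grip_width: 69.6
gripper_force: 0.0
t: 29.42
tcp_pos: [620.8, 38.2, 329.4]
tool_rot: [0.709, 0.705, -0.0, 0.0]
contact_force: [0.4, -0.5, 0.1]
grip_width: 69.3
gripper_force: 0.0
w15 [621. -25. 472.] 367 110 [ 24   8 165]
w16 [621. 115. 472.] 364 202 [ 30  10 150]
```

```bash
sed -i 's/(h\[...,1\]<sat\*1.5)&(h\[...,2\]>110)&(h\[...,0\]>60)/(h[...,1]<55)\&(h[...,2]>120)/' h.py; python3 - <<'E'
from h import *
for n in('w15','w16'):
    c,i=load(n)
    for o in greys(c,i): print(n,o)
E
```

```text
w15 (786.0, -167.3, 32.5, [787.3, -166.7], [59.8, 61.4], [428.3, 209.8])
w15 (687.6, -119.7, 26.3, [688.0, -120.1], [49.6, 51.1], [368.1, 181.6])
w15 (692.8, -12.5, 26.7, [692.6, -11.7], [50.0, 51.2], [373.6, 108.9])
w15 (682.2, 111.9, 26.2, [682.0, 110.0], [45.4, 52.3], [369.3, 15.3])
w16 (692.9, -11.5, 25.8, [693.0, -11.3], [49.4, 50.4], [370.0, 200.5])
w16 (681.4, 113.3, 26.2, [681.9, 113.1], [49.9, 50.9], [365.7, 119.3])
```

Tins are at (682,113), (693,-11.5) and (688,-120). Both views agree at z=36, so the height holds. Grasp tin0, with the closing line across the ledge direction (yaw 14°).

```bash
python3 -m jog '[[4,3,3,1.7,0.8],[7.5,6.1,6,3.4,0.8],[7.5,6.1,10,5,0.8],[7.5,6.1,14,6.7,0.8],[7.5,6.1,17,8.4,0.8],[7.5,6.1,19,10,0.8],[7.5,6.1,20,11.7,0.8],[7.5,6.1,20,12.6,0.8],[7.5,6.1,24,12.6,0.8],[7.5,6.1,27,12.6,0.8],[7.5,6.1,29,12.6,0.8],[7.5,6.1,29.9,12.6,0.8],[7.5,6.1,29.9,12.6,0.8],[7.5,6.1,29.9,12.6,0.4],[7.5,6.1,29.9,12.6,0.4],[7.5,6.1,29.9,12.6,0.4],[7.5,6.1,29.9,12.6,0.4],[7.5,6.1,29.9,12.6,0.4],[7.5,6.1,29.9,12.6,0.4]]' 25
cat >> h.py <<'E'
def st(tgt=None):
    s=bot.observe();q=s['tool_rot'];print(s['tcp_pos'].round(1),np.degrees(2*np.arctan2(q[1],q[0])).round(1),s['joint_pos'].round(2),round(s['grip_width'],1)); 
    if tgt is not None: print(to(tgt))
E
python3 -c "
from h import *
st((456.3,-280.3,165))"
```

```text
t: 31.85
tcp_pos: [682.7, 114.8, 31.8]
tool_rot: [0.992, 0.124, 0.001, 0.0]
contact_force: [-0.1, -0.9, 5.7]
grip_width: 51.7
gripper_force: 25.0
[682.7 114.8  31.8] 14.2 [ 0.05  0.58  1.47 -0.    1.09  1.38] 51.7
[-31.64  32.73 -13.36]
```

```bash
python3 -m jog '[[0,0,-3,0,0.4],[0,0,-8,0,0.4],[0,0,-15,0,0.4],[-4,4,-15,0,0.4],[-8,8,-15,0,0.4],[-12,12.3,-15,0,0.4],[-16,16.4,-15,0,0.4],[-20,20.5,-15,0,0.4],[-24,24.6,-15,0,0.4],[-28,28.7,-15,0,0.4],[-31.6,32.7,-15,0,0.4],[-31.6,32.7,-15,0,0.4],[-31.6,32.7,-15,0,0.4],[-31.6,32.7,-15,0,0.4],[-31.6,32.7,-15,0,0.4]]'
python3 -c "
from h import *
st((456.3,-280.3,132.5))"
```

```text
t: 33.72
tcp_pos: [456.6, -278.6, 180.4]
tool_rot: [0.992, 0.125, -0.0, -0.0]
contact_force: [-0.5, 0.5, -0.4]
grip_width: 51.6
gripper_force: 25.0
[ 456.6 -278.6  180.4] 14.4 [-0.7   0.06  1.82  0.    1.26  0.62] 51.6
[-0.07  0.16  4.79]
```

```bash
python3 -m jog '[[-0.1,0.2,2,0,0.4],[-0.1,0.2,3.5,0,0.4],[-0.1,0.2,4.2,0,0.4],[-0.1,0.2,4.6,0,0.4],[-0.1,0.2,4.7,0,0.4],[-0.1,0.2,4.7,0,0.4]]'; python3 -m jog '[[0,0,0.1,0,0.4],[0,0,0.2,0,0.4],[0,0,0.2,0,0.4]]'
```

```text
t: 34.48
tcp_pos: [455.8, -282.2, 134.0]
tool_rot: [0.992, 0.124, 0.0, 0.0]
contact_force: [-0.0, -0.3, -0.0]
grip_width: 51.5
gripper_force: 25.0
t: 34.85
tcp_pos: [455.6, -282.1, 131.8]
tool_rot: [0.992, 0.124, 0.0, 0.0]
contact_force: [-0.4, -0.1, 0.8]
grip_width: 51.8
gripper_force: 25.0
```

```bash
python3 -m jog '[[0,0,0.1,0,0.4],[0,0,0.2,0,0.4],[0,0,0.2,0,0.4]]'
```

```text
t: 35.22
tcp_pos: [455.6, -282.1, 131.7]
tool_rot: [0.992, 0.124, 0.0, 0.0]
contact_force: [-6.0, 4.3, 14.2]
grip_width: 51.5
gripper_force: 25.0
```

```bash
python3 -m jog '[[0,0,-0.2,0,0.45],[0,0,-0.2,0,0.55],[0,0,-0.2,0,0.7],[0,0,-0.2,0,0.8],[0,0,-0.2,0,0.8],[0,0,-2,0,0.8],[0,0,-7,0,0.8],[5,-3,-7,0,0.8],[10,-6.5,-7,0,0.8],[15,-10,-7,0,0.8],[20,-13.5,-7,0,0.8],[25,-17,-7,0,0.8],[29.6,-20.4,-6,0,0.8],[29.6,-20.4,-6,0,0.8],[29.6,-20.4,-2,0,0.8],[29.6,-20.4,3,0,0.8],[29.6,-20.4,7,0,0.8]]'
python3 -c "
from h import *
st((693,-11.5,31.5))
c,i=shot('top','top4'); 
print(greys(c,i,z=136,lim=399)); print(proj(c,[(456,-281,136)]))"
```

```text
t: 37.35
tcp_pos: [691.7, -12.4, 59.0]
tool_rot: [0.992, 0.124, -0.0, 0.0]
contact_force: [-0.7, 0.5, 0.1]
grip_width: 69.6
gripper_force: 0.0
[691.7 -12.4  59. ] 14.2 [-0.13  0.55  1.46 -0.    1.13  1.19] 69.6
[ 0.15 -0.06  2.75]
[(738.6, -149.3, 38.2, [739.6, -147.7], [56.6, 73.9], [352.3, 118.2])]
[[403.56550404 223.39037799]]
```

```bash
python3 -m jog '[[0.1,0,1.5,0,0.8],[0.1,0,2.5,0,0.8],[0.1,0,2.8,0,0.8],[0.1,0,2.8,0,0.4],[0.1,0,2.8,0,0.4],[0.1,0,2.8,0,0.4],[0.1,0,2.8,0,0.4],[0.1,0,2.8,0,0.4],[0.1,0,2.8,0,0.4]]' 25
python3 -c "
from h import *
st((529,-262,180))
c,i=load('top4'); h=cv2.cvtColor(i,cv2.COLOR_BGR2HSV); print(h[223,403],h[223,408],h[218,403],h[235,405],h[200,395])"
```

```text
t: 38.52
tcp_pos: [693.8, -11.4, 32.5]
tool_rot: [0.992, 0.124, 0.001, 0.0]
contact_force: [-0.3, -1.1, 5.6]
grip_width: 51.5
gripper_force: 25.0
[693.8 -11.4  32.5] 14.2 [-0.13  0.58  1.47 -0.    1.09  1.19] 51.5
[-22.12  20.25 -14.77]
[ 87  14 181] [ 90  11 178] [ 90  13 178] [ 11  46 110] [ 11 154 104]
```

```bash
python3 -m jog '[[0,0,-3,0,0.4],[0,0,-8,0,0.4],[0,0,-14.8,0,0.4],[-4,3.7,-14.8,0,0.4],[-8,7.4,-14.8,0,0.4],[-12,11,-14.8,0,0.4],[-16,14.7,-14.8,0,0.4],[-20,18.4,-14.8,0,0.4],[-22.1,20.2,-14.8,0,0.4],[-22.1,20.2,-14.8,0,0.4],[-22.1,20.2,-14.8,0,0.4],[-22.1,20.2,-14.8,0,0.4],[-22.1,20.2,-12.8,0,0.4],[-22.1,20.2,-11.3,0,0.4],[-22.1,20.2,-10.6,0,0.4],[-22.1,20.2,-10.2,0,0.4],[-22.1,20.2,-10.1,0,0.4],[-22.1,20.2,-10.1,0,0.4]]'
python3 -m jog '[[0,0,0.1,0,0.4],[0,0,0.2,0,0.4],[0,0,0.2,0,0.4]]'
```

```text
t: 40.78
tcp_pos: [528.9, -261.6, 132.9]
tool_rot: [0.992, 0.124, 0.0, 0.0]
contact_force: [0.8, -0.6, -1.2]
grip_width: 51.6
gripper_force: 25.0
t: 41.15
tcp_pos: [529.0, -261.7, 132.4]
tool_rot: [0.992, 0.124, 0.0, 0.0]
contact_force: [-3.4, 2.4, 7.7]
grip_width: 51.4
gripper_force: 25.0
```

```bash
python3 -m jog '[[0,0,-0.1,0,0.45],[0,0,-0.1,0,0.55],[0,0,-0.1,0,0.7],[0,0,-0.1,0,0.8],[0,0,-0.1,0,0.8],[0,0,-2,0,0.8],[0,0,-7,0,0.8],[5,-2,-7,1.6,0.75],[10,-5,-7,3.2,0.75],[15,-7.5,-7,4.8,0.75],[18.9,-9.8,-7,6.4,0.75],[18.9,-9.8,-7,8,0.75],[18.9,-9.8,-7,9.5,0.75],[18.9,-9.8,-5,9.5,0.75],[18.9,-9.8,0,9.5,0.75],[18.9,-9.8,2,9.5,0.75],[18.9,-9.8,2,9.5,0.75],[18.9,-9.8,2,9.5,0.75]]'
python3 -c "
from h import *
st((688,-120,33.5))"
```

```text
t: 43.4
tcp_pos: [688.9, -120.3, 112.4]
tool_rot: [0.931, -0.364, 0.001, -0.0]
contact_force: [0.6, -0.2, -0.3]
grip_width: 65.3
gripper_force: 0.0
[ 688.9 -120.3  112.4] -42.7 [-0.29  0.5   1.42  0.    1.22  2.03] 65.3
[-0.1   0.05  7.89]
```

```bash
python3 -m jog '[[-0.1,0,3,0,0.75],[-0.1,0,5,0,0.75],[-0.1,0,6.5,0,0.75],[-0.1,0,7.5,0,0.75],[-0.1,0,7.9,0,0.75],[-0.1,0,7.9,0,0.75],[-0.1,0,7.9,0,0.4],[-0.1,0,7.9,0,0.4],[-0.1,0,7.9,0,0.4],[-0.1,0,7.9,0,0.4],[-0.1,0,7.9,0,0.4],[-0.1,0,7.9,0,0.4]]' 25
python3 -c "
from h import *
st((601.7,-243.7,182))"
```

```text
t: 44.9
tcp_pos: [687.5, -119.4, 32.2]
tool_rot: [0.931, -0.365, 0.0, -0.0]
contact_force: [-1.5, -0.4, 3.7]
grip_width: 51.5
gripper_force: 25.0
[ 687.5 -119.4   32.2] -42.8 [-0.28  0.59  1.45 -0.    1.1   2.03] 51.5
[  2.16  14.95 -14.98]
```

```bash
python3 -m jog '[[0,0,-3,0,0.4],[0,0,-8,0,0.4],[0,0,-15,0,0.4],[0.5,4,-15,-1.6,0.4],[1,8,-15,-3.2,0.4],[1.5,12,-15,-4.8,0.4],[2.2,15,-15,-6.4,0.4],[2.2,15,-15,-8,0.4],[2.2,15,-15,-9.5,0.4],[2.2,15,-15,-9.5,0.4],[2.2,15,-15,-9.5,0.4],[2.2,15,-15,-9.5,0.4]]'
python3 -c "
from h import *
st((601.7,-243.7,133))"
```

```text
t: 46.4
tcp_pos: [601.4, -244.0, 181.3]
tool_rot: [0.992, 0.123, -0.0, -0.0]
contact_force: [0.2, 0.5, -0.3]
grip_width: 51.7
gripper_force: 25.0
[ 601.4 -244.   181.3] 14.2 [-0.51  0.32  1.52  0.    1.3   0.82] 51.7
[ 0.04 -0.02  4.83]
```

```bash
python3 -m jog '[[0,0,2,0,0.4],[0,0,3.5,0,0.4],[0,0,4.2,0,0.4],[0,0,4.6,0,0.4],[0,0,4.8,0,0.4],[0,0,4.8,0,0.4]]'; python3 -m jog '[[0,0,0.1,0,0.4],[0,0,0.2,0,0.4],[0,0,0.2,0,0.4]]'
```

```text
t: 47.15
tcp_pos: [601.6, -244.4, 133.9]
tool_rot: [0.992, 0.124, 0.0, 0.0]
contact_force: [-0.0, 0.2, -1.2]
grip_width: 51.5
gripper_force: 25.0
t: 47.52
tcp_pos: [601.6, -244.4, 132.2]
tool_rot: [0.992, 0.124, 0.0, 0.0]
contact_force: [-0.7, 1.0, 3.3]
grip_width: 51.5
gripper_force: 25.0
```

```bash
python3 -m jog '[[0,0,0,0,0.45],[0,0,0,0,0.55],[0,0,0,0,0.7],[0,0,0,0,0.8],[0,0,0,0,0.8],[0,0,-2,0,0.8],[0,0,-7,0,0.8],[0,0,-13,0,0.8],[0,0,-20,0,0.8],[-6,0,-22,0,0.8],[-12,0,-22,0,0.8],[-15,0,-22,0,0.8],[-15,0,-22,0,0.8],[-15,0,-22,0,0.8],[-15,0,-22,0,0.8]]'
python3 -c "
from h import *
c,i=shot('wrist','w17'); st(); print(c[2])
for o in greys(c,i,z=136): print(o)"
```

```text
t: 49.4
tcp_pos: [456.8, -280.8, 351.7]
tool_rot: [0.992, 0.124, 0.0, -0.0]
contact_force: [-0.9, 0.3, -0.6]
grip_width: 69.9
gripper_force: 0.0
[ 456.7 -280.8  351.5] 14.3 [-0.7  -0.04  1.6   0.    1.58  0.62] 69.5
[ 530.22033792 -261.06241464  494.17972539]
(454.7, -281.3, 26.0, [454.7, -281.5], [50.0, 51.0], [325.2, 181.3])
(528.2, -261.0, 26.0, [528.1, -260.9], [50.3, 50.7], [323.9, 119.9])
(603.5, -243.0, 26.2, [603.5, -242.9], [50.6, 51.3], [325.0, 49.8])
```

All three tins are upright on the ledge (circles of r≈26 at z=136, centred on the axis). One last check of the rack, from the w10 viewpoint.

```bash
python3 -m jog '[[1,-6,0,-1.6,0.35],[2,-12,0,-3.2,0.35],[3,-18,0,-4.8,0.35],[4,-24,0,-6.4,0.35],[5,-30,0,-8,0.35],[7,-36,0,-9.6,0.35],[8,-42,0,-11.2,0.35],[9,-48,1,-12.8,0.35],[10.5,-53,2.8,-14.2,0.35],[10.5,-53,2.8,-14.2,0.35],[10.5,-53,2.8,-14.2,0.35],[10.5,-53,2.8,-14.2,0.35],[10.5,-53,2.8,-14.2,0.35]]'
python3 - <<'E'
from h import *
c,i=shot('wrist','w18'); st(); c0,i0=load('w10')
# register w18 to w10 through the z=72 plane, compare in the rack area
src=np.float32([[180,20],[400,20],[400,220],[180,220]]); P=onz(c0,src,72); dst=proj(c,P).astype(np.float32)
H=cv2.getPerspectiveTransform(dst,src); w=cv2.warpPerspective(i,H,(640,400))
d=cv2.absdiff(cv2.GaussianBlur(w,(5,5),0),cv2.GaussianBlur(i0,(5,5),0)).max(2)[90:225,120:400]
print(d.mean(),(d>50).sum(),d.shape)
# shaft: bright band across each clip between forks, w18
for S in [(427.5,259.4),(501.5,271.5),(575.5,283.6)]:
    r=[]
    for a in(-25,0,25,60,75):
        X=[np.array([S[0]-.1616*a+.9869*b,S[1]+.9869*a+.1616*b,72]) for b in range(-16,17)]
        p=proj(c,X).round().astype(int); ok=[(0<=v<240) for u,v in p]
        g=[int(i[v,u].max()) if o else 0 for (u,v),o in zip(p,ok)]; r.append([b for b,x in zip(range(-16,17),g) if x>110])
    print(S,[(q[0],q[-1]) if q else None for q in r])
E
```

```text
t: 51.08
tcp_pos: [427.9, 257.5, 324.2]
tool_rot: [0.647, 0.762, 0.0, 0.0]
contact_force: [0.3, -0.3, 0.4]
grip_width: 30.4
gripper_force: 0.0
[427.8 257.6 324.1] 99.3 [ 0.38 -0.13  1.73 -0.    1.53  0.22] 30.5
1.372116402116402 0 (135, 280)
(427.5, 259.4) [(-3, 7), (-6, 7), (-6, 7), (-4, 7), (-16, 16)]
(501.5, 271.5) [None, (8, 9), (8, 11), None, (-16, 16)]
(575.5, 283.6) [(-4, 5), (-9, 5), (-10, 4), (-5, 4), (-16, 16)]
```

```bash
python3 -c "
from plant import bot
print(bot.hand_in())"
```

```text
the job is handed in; nothing more can be done
None
```

I pressed both needles present home in the outer two clips, stood all three tins upright on the ledge, knocked over nothing I could see, and handed the job in at about 51 s.

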